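Sort spring contacts by feel on the test plate

ROBOT

A 7-joint arm with a two-finger parallel gripper is mounted at the origin on the work surface. World frame = base frame: x ahead of the robot, y to its left, z up, the work surface at z = 0. Lengths are in m, angles in rad, forces in N, time in s.
With the tool pointing down it reaches from about 0.35 to 0.9 m from the base axis. Payload 7.2 kg.
Tool frame: the origin (TCP) lies on the centre line of the jaws, within the pads' length; the fingertips stand 19 mm ahead of it and the grasp point (between the pads) is the TCP; y points along the fingers, z is the direction in which the jaws open and shut, and the axes are right-handed (so a half turn about y gives the same grasp; the last joint's range is limited). The gripper opens to 88 mm and grips with 3 to 60 N. Pads are 20 mm wide; open, the fingers measure 115 mm over their backs; the gripper's body (75 mm by 178 mm) begins 61 mm behind the grasp point.
Start: joints at [-1.261, 0.411, -0.013, 1.596, 0.006, 1.134, -0.082], TCP at [0.231, 0.581, 0.242] pointing down, gripper open.
Joint ranges: [-2.95, 2.95], [-0.29, 1.99], [-1.47, 1.44], [0.14, 2.54], [-1.03, 4.17], [0.13, 1.85], [-2.86, 2.86]. Speed limits (rad/s): [2.39, 2.39, 3.01, 3.01, 3.14, 3.14, 3.14].

INTERFACE

Orientations are given as a unit quaternion [w, x, y, z].
In Python, from plant import robot gives the robot as it stands. The module is installed in compiled form; this text tells all that it offers.
- The arm moves only by the tool arm_command, never from a script. Its argument "increments" is a list of rows, each a list of 7 numbers: the opening, from 0 (shut) to 1 (fully open), then the shift along the tool's x, y, z as a fraction of full scale, then the turn, a rotation vector about the tool's x, y, z as a fraction of full scale. In form: [[gripper, x, y, z, ax, ay, az], ...]. A call has 1 to 20 rows; each row is the pose to reach, as a shift and turn from the pose measured when the call began, along the tool's axes at that moment; what a row does not reach only later rows make up. Full scale, the value 1, is 0.2 m for a shift and 45 degrees for a turn. A row lasts 1/8 s, in which the tool goes at most 62.5 mm and 10.7 degrees, less where a joint would pass 70% of its speed; a pose out of reach is approached as far as the arm can. A call with a number of a shift or a turn outside -1 to 1 is refused whole. A call with a gripper value outside its range is refused whole. The fingers move at their own pace and stop on an object; "newtons" is the grip in N (left out, the last holds). Time passes only in rows, so rows that repeat a pose let the fingers close. It gives the time, the measured TCP pose, the force and the opening at its end, in the units of the state.
- robot.get_state(): the state, without advancing time (a new reading comes with each control period).
- robot.read_camera(name): name is "scene" or "top"; returns a dict with "image" (420x560x3 uint8, red, green, blue), "range_z" (420x560 float32, m along the optical axis (not along the pixel's ray), 0 where there is no reading), "intrinsics" (3x3 intrinsics, pixels), "k1" (the pictures are not rectified: a ray, as slopes to the right and down, at radius r is drawn at 1 + k1 r^2 times it, then the intrinsics apply), "rvec" (rotation vector, rad) and "tvec" (3), from world to camera coordinates, as OpenCV has them. Camera axes: x right, y down, z forward; pixel columns grow to the right and rows downward; lengths in m; the calibration is good to about 2 mm. A picture is of the moment at which its call begins.
- robot.hand_in(): hands the job in, once; it reports no verdict.
The state is a dict: "time_s": time; "joint_positions": joint angles; "qd": joint speeds; "joint_torque": joint torques, N m; "eef_pos": TCP position; "ee_rot": TCP orientation; "wrist_force": force on the tool from outside, world axes, zero at the start; "moment": the same for the moment, N m; "gripper_width": finger opening in m.
Only numpy, scipy, OpenCV 4.12 (cv2) and the standard library are available. Lean on these libraries where they do the work, as an engineer would, in place of code of your own. Each camera call takes 0.05 s, during which the arm holds its last target. There are 200 camera calls.

TASK

One of the three spring contacts has gone soft. Taking them one at a time, press each one's copper pad down on the steel test plate, at least half way in, to feel its spring, and stand it where it belongs before you take up the next: the soft one upright in the round pan, the two firm ones upright in the two-bay tray, one in each bay. Leave the screwdriver, the insulator and the brass stud where they are.

Things in the scene. Friction and masses are not known exactly. Their poses are not given: they have to be found in the camera images.
- contact_a: One of 3 look-alike spring contacts, 87 mm tall, about 0.2 kg, standing on the bench on its pad. Origin: centre of the pad's underside when extended (frame fixed to the cylinder), z up its axis. Above the origin: copper pad 0-8 mm (44 mm wide), stem and spring 8-24, steel collar 24-34 (40 wide), red ribbed round cylinder to grip 34-85 (32 wide).
- plunger_a (a joint): How far contact_a's pad is pushed up into its cylinder, m: 0 = out (standing freely), 0.010 = stop. Any of the 3 may be the soft one; it looks the same and the weight (varies by a third) says nothing. All start to give at 3 N. Firm springs then add about 1.4 N per mm (11.5 N at 6 mm, 17 at the stop), the soft one 0.5 N per mm (6 N at 6 mm, 8 at the stop).
- contact_b: One of 3 look-alike spring contacts, 87 mm tall, about 0.2 kg, standing on the bench on its pad. Origin: centre of the pad's underside when extended (frame fixed to the cylinder), z up its axis. Above the origin: copper pad 0-8 mm (44 mm wide), stem and spring 8-24, steel collar 24-34 (40 wide), red ribbed round cylinder to grip 34-85 (32 wide).
- plunger_b (a joint): How far contact_b's pad is pushed up into its cylinder, m: 0 = out (standing freely), 0.010 = stop. Any of the 3 may be the soft one; it looks the same and the weight (varies by a third) says nothing. All start to give at 3 N. Firm springs then add about 1.4 N per mm (11.5 N at 6 mm, 17 at the stop), the soft one 0.5 N per mm (6 N at 6 mm, 8 at the stop).
- contact_c: One of 3 look-alike spring contacts, 87 mm tall, about 0.2 kg, standing on the bench on its pad. Origin: centre of the pad's underside when extended (frame fixed to the cylinder), z up its axis. Above the origin: copper pad 0-8 mm (44 mm wide), stem and spring 8-24, steel collar 24-34 (40 wide), red ribbed round cylinder to grip 34-85 (32 wide).
- plunger_c (a joint): How far contact_c's pad is pushed up into its cylinder, m: 0 = out (standing freely), 0.010 = stop. Any of the 3 may be the soft one; it looks the same and the weight (varies by a third) says nothing. All start to give at 3 N. Firm springs then add about 1.4 N per mm (11.5 N at 6 mm, 17 at the stop), the soft one 0.5 N per mm (6 N at 6 mm, 8 at the stop).
- test_plate: Fixed bare steel test plate, 110 x 110 x 16 mm, on the bench; origin = centre of its underside, z up.
- plate_top (a point): Centre of the test plate's top face, 16 mm above the bench.
- bay_tray: Fixed grey plastic tray for the firm contacts, open on top, 115 x 220 x 35 mm (x, y, z), walls, floor and divider 5 mm; a divider across the middle makes two bays side by side along its y axis. Origin = centre of its underside. It stands at various places and yaws.
- bay_0 (a point): Centre of the inner floor of the bay on the tray's -y side, 5 mm above the bench; the bay is about 105 x 102 mm inside.
- bay_1 (a point): Centre of the inner floor of the bay on the tray's +y side, 5 mm above the bench; the bay is about 105 x 102 mm inside.
- round_pan_in (a point): Centre of the flat inner floor of the fixed round metal pan for the soft contact (150 mm across the rim, 35 mm high, wall 4 mm, floor about 5 mm above the bench). Pan and tray may change places.
- screwdriver: Loose screwdriver lying on the bench, a bystander; origin in its underside.
- terminal: Loose plain brass terminal stud standing on the bench, 70 mm tall, 40 mm wide at its foot, a bystander; origin = centre of its underside.
- insulator: Loose small white ribbed porcelain insulator standing on the bench, 95 mm tall, 54 mm wide, a bystander; origin = centre of its underside.
There are look-alikes about, which are no part of the job. Leave any purple look-alike of the contact_c alone.

How it is judged:
On the way, in this order (a step that is already met when the one before it is completed fails the run):
1. a first contact is pressed on the test plate, its pad pushed in by more than 4 mm (((value of joint plunger_a above 0.004 m and contact force between contact_a and test_plate above 3 N) or (value of joint plunger_b above 0.004 m and contact force between contact_b and test_plate above 3 N) or (value of joint plunger_c above 0.004 m and contact force between contact_c and test_plate above 3 N))), for 0.1 s.
2. with one contact already standing where it belongs, another is pressed on the test plate by more than 4 mm ((((value of joint plunger_a above 0.004 m and contact force between contact_a and test_plate above 3 N) and ((horizontal distance between contact_b and round_pan_in below 0.05 m and z of contact_b in the frame of round_pan_in between -0.005 and 0.008 m and angle between contact_b's own z axis and vertical below 0.15 rad) or ((horizontal distance between contact_c and bay_0 below 0.05 m and z of contact_c in the frame of bay_0 between -0.005 and 0.008 m and angle between contact_c's own z axis and vertical below 0.15 rad) or (horizontal distance between contact_c and bay_1 below 0.05 m and z of contact_c in the frame of bay_1 between -0.005 and 0.008 m and angle between contact_c's own z axis and vertical below 0.15 rad)))) or ((value of joint plunger_b above 0.004 m and contact force between contact_b and test_plate above 3 N) and (((horizontal distance between contact_a and bay_0 below 0.05 m and z of contact_a in the frame of bay_0 between -0.005 and 0.008 m and angle between contact_a's own z axis and vertical below 0.15 rad) or (horizontal distance between contact_a and bay_1 below 0.05 m and z of contact_a in the frame of bay_1 between -0.005 and 0.008 m and angle between contact_a's own z axis and vertical below 0.15 rad)) or ((horizontal distance between contact_c and bay_0 below 0.05 m and z of contact_c in the frame of bay_0 between -0.005 and 0.008 m and angle between contact_c's own z axis and vertical below 0.15 rad) or (horizontal distance between contact_c and bay_1 below 0.05 m and z of contact_c in the frame of bay_1 between -0.005 and 0.008 m and angle between contact_c's own z axis and vertical below 0.15 rad)))) or ((value of joint plunger_c above 0.004 m and contact force between contact_c and test_plate above 3 N) and (((horizontal distance between contact_a and bay_0 below 0.05 m and z of contact_a in the frame of bay_0 between -0.005 and 0.008 m and angle between contact_a's own z axis and vertical below 0.15 rad) or (horizontal distance between contact_a and bay_1 below 0.05 m and z of contact_a in the frame of bay_1 between -0.005 and 0.008 m and angle between contact_a's own z axis and vertical below 0.15 rad)) or (horizontal distance between contact_b and round_pan_in below 0.05 m and z of contact_b in the frame of round_pan_in between -0.005 and 0.008 m and angle between contact_b's own z axis and vertical below 0.15 rad))))), for 0.1 s.
3. with two contacts already standing where they belong, the last is pressed on the test plate by more than 4 mm ((((value of joint plunger_a above 0.004 m and contact force between contact_a and test_plate above 3 N) and (horizontal distance between contact_b and round_pan_in below 0.05 m and z of contact_b in the frame of round_pan_in between -0.005 and 0.008 m and angle between contact_b's own z axis and vertical below 0.15 rad) and ((horizontal distance between contact_c and bay_0 below 0.05 m and z of contact_c in the frame of bay_0 between -0.005 and 0.008 m and angle between contact_c's own z axis and vertical below 0.15 rad) or (horizontal distance between contact_c and bay_1 below 0.05 m and z of contact_c in the frame of bay_1 between -0.005 and 0.008 m and angle between contact_c's own z axis and vertical below 0.15 rad))) or ((value of joint plunger_b above 0.004 m and contact force between contact_b and test_plate above 3 N) and ((horizontal distance between contact_a and bay_0 below 0.05 m and z of contact_a in the frame of bay_0 between -0.005 and 0.008 m and angle between contact_a's own z axis and vertical below 0.15 rad) or (horizontal distance between contact_a and bay_1 below 0.05 m and z of contact_a in the frame of bay_1 between -0.005 and 0.008 m and angle between contact_a's own z axis and vertical below 0.15 rad)) and ((horizontal distance between contact_c and bay_0 below 0.05 m and z of contact_c in the frame of bay_0 between -0.005 and 0.008 m and angle between contact_c's own z axis and vertical below 0.15 rad) or (horizontal distance between contact_c and bay_1 below 0.05 m and z of contact_c in the frame of bay_1 between -0.005 and 0.008 m and angle between contact_c's own z axis and vertical below 0.15 rad))) or ((value of joint plunger_c above 0.004 m and contact force between contact_c and test_plate above 3 N) and ((horizontal distance between contact_a and bay_0 below 0.05 m and z of contact_a in the frame of bay_0 between -0.005 and 0.008 m and angle between contact_a's own z axis and vertical below 0.15 rad) or (horizontal distance between contact_a and bay_1 below 0.05 m and z of contact_a in the frame of bay_1 between -0.005 and 0.008 m and angle between contact_a's own z axis and vertical below 0.15 rad)) and (horizontal distance between contact_b and round_pan_in below 0.05 m and z of contact_b in the frame of round_pan_in between -0.005 and 0.008 m and angle between contact_b's own z axis and vertical below 0.15 rad)))), for 0.1 s.
At the end, for the whole second after the job is handed in: The soft contact stands in the round pan (origin within 50 mm of the centre of its floor and at floor height within 8 mm, upright within 0.15 rad); each bay of the tray holds one firm contact (within 50 mm of the bay's centre, same height and tilt); all are at rest (horizontal distance between contact_b and round_pan_in below 0.05 m and z of contact_b in the frame of round_pan_in between -0.005 and 0.008 m and angle between contact_b's own z axis and vertical below 0.15 rad and ((horizontal distance between contact_a and bay_0 below 0.05 m and z of contact_a in the frame of bay_0 between -0.005 and 0.008 m and angle between each of contact_a, contact_c's own z axis and vertical below 0.15 rad and horizontal distance between contact_c and bay_1 below 0.05 m and z of contact_c in the frame of bay_1 between -0.005 and 0.008 m) or (horizontal distance between contact_a and bay_1 below 0.05 m and z of contact_a in the frame of bay_1 between -0.005 and 0.008 m and angle between each of contact_a, contact_c's own z axis and vertical below 0.15 rad and horizontal distance between contact_c and bay_0 below 0.05 m and z of contact_c in the frame of bay_0 between -0.005 and 0.008 m)) and linear speed of each of contact_a, contact_b, contact_c below 0.02 m/s); the robot touches nothing.
It fails at once if the screwdriver is moved by more than 30 mm (distance of screwdriver from where it was at the start of the episode above 0.03 m).
It fails at once if the terminal is moved by more than 30 mm (distance of terminal from where it was at the start of the episode above 0.03 m).
It fails at once if the insulator is moved by more than 30 mm (distance of insulator from where it was at the start of the episode above 0.03 m).
It also fails if it takes over 72 s, if anything falls off the work surface, if the arm or the gripper's body presses on something with over 40 N, if the wrist force passes 120 N, or if a joint passes its speed limit or range.

## Working session

There is one attempt and no reset: what is moved stays moved. The work goes in short steps, Python scripts to look and compute and a tool call to move; the robot and the scene stay as the last step left them, time stands still between calls to the robot, and variables do not carry over. Pictures are saved under pics/ and viewed, about 8 in all and at most 12, crops included, and the job is handed in when it is done.

Besides the shell and the picture viewer there is one more tool, called after "Request:" as name(argument=value, ...) on one line, values as JSON. arm_command: Moves the arm, as the interface text tells. Its arguments: {"type":"object","properties":{"increments":{"type":"array","items":{"type":"array","items":{"type":"number"}}},"newtons":{"type":"number"}},"required":["increments"]}

```bash
mkdir -p pics; cat > h.py <<'E'
import numpy as np, cv2
from plant import robot
def cam(n,save=None):
    c=robot.read_camera(n)
    if save: cv2.imwrite(f'pics/{save}.png',c['image'][:,:,::-1])
    return c
def cloud(c):
    K=np.array(c['intrinsics']);h,w=c['range_z'].shape
    u,v=np.meshgrid(np.arange(w),np.arange(h))
    p=np.stack([(u-K[0,2])/K[0,0],(v-K[1,2])/K[1,1]],-1)
    q=p.copy()
    for _ in range(20): q=p/(1+c['k1']*(q**2).sum(-1,keepdims=True))
    z=c['range_z'][...,None]
    P=np.concatenate([q*z,z],-1)
    R=cv2.Rodrigues(np.array(c['rvec'],float))[0]
    W=(P-np.array(c['tvec']).ravel())@R
    W[c['range_z']==0]=np.nan
    return W
E
python3 - <<'E'
from h import *
for n in('top','scene'):
    c=cam(n,n+'0'); np.savez(n+'0.npz',W=cloud(c),im=c['image'])
    print(c['tvec'],c['intrinsics'][0],c['k1'])
print(robot.get_state())
E
```

```text
[-0.05553815  0.52591718  0.86020539] [425.22567638   0.         282.47096406] -0.029191769989305356
[ 0.24050427 -0.39477105  1.38917324] [458.33285422   0.         281.25877115] -0.05053085399037561
{'time_s': 0.1, 'joint_positions': array([-1.26119935,  0.41181307, -0.01272571,  1.59695976,  0.00561386,
        1.13428707, -0.08221205]), 'qd': array([-1.26066514e-03, -9.67125371e-04,  8.31481418e-04, -2.28386461e-03,
       -5.15848442e-04,  9.12404715e-04, -3.40614213e-05]), 'joint_torque': array([ 2.09955389e-03, -5.89092815e+01,  6.43204506e-01, -2.91711366e+01,
       -5.39176015e-02,  1.45449891e-02,  4.14688895e-05]), 'eef_pos': array([0.23041915, 0.58051618, 0.24089758]), 'ee_rot': array([-0.69402752,  0.69503325, -0.13282505,  0.13271055]), 'wrist_force': array([ 0.15120373, -0.00357056,  0.01919152]), 'moment': array([ 0.01551586, -0.00198352,  0.00133115]), 'gripper_width': 0.08773479036822256}
```

View pics/top0.png

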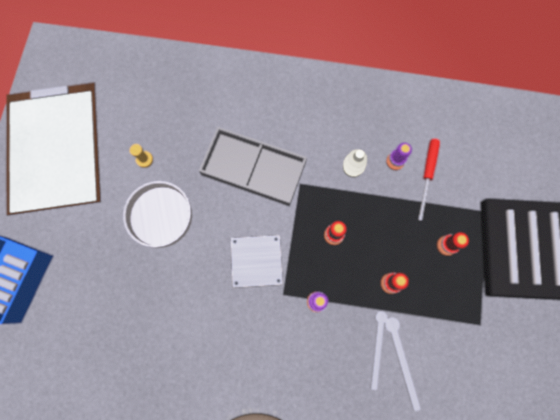

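View pics/scene0.png

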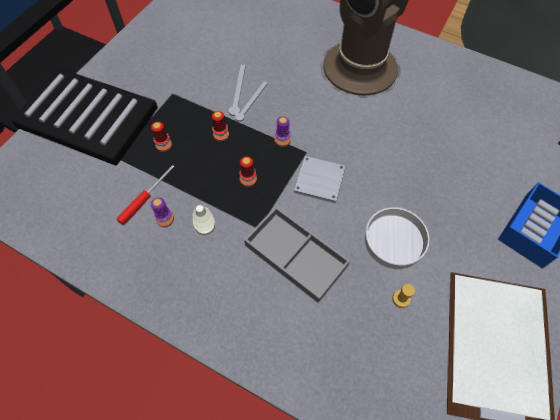

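Top view: red contacts have their caps at about (337,230), (459,241) and (400,282). The purple look-alikes are at (402,152) and (317,300), and are not to be touched. The tray is at (253,167), the pan at (157,214), the plate at (256,261), the insulator at (355,162), the stud at (141,155) and the screwdriver at (430,165).

```bash
python3 - <<'E'
from h import *
D=np.load('top0.npz');S=np.load('scene0.npz')
def circ(p):
    A=np.c_[2*p,np.ones(len(p))];s=np.linalg.lstsq(A,(p**2).sum(1),rcond=None)[0];return s[:2],np.sqrt(s[2]+s[0]**2+s[1]**2)
for nm,Z in(('top',D),('scene',S)):
    W=Z['W'];im=Z['im'];print(nm)
    hsv=cv2.cvtColor(im,cv2.COLOR_RGB2HSV)
    for lab,(lo,hi) in dict(red=(0,15),purple=(125,160)).items():
        m=((hsv[...,0]<=hi)&(hsv[...,0]>=lo)&(hsv[...,1]>90)&(W[...,2]>.06)&(W[...,2]<.1)).astype(np.uint8)
        n,L,st,ce=cv2.connectedComponentsWithStats(m)
        for i in range(1,n):
            if st[i,4]<15: continue
            p=W[L==i];t=p[p[:,2]>.08]
            print(lab,ce[i].round(),st[i,4],'zmax',p[:,2].max().round(3),'top',np.median(t[:,:2],0).round(3) if len(t) else None,len(t), (t[:,:2].min(0)+t[:,:2].max(0)).round(3)/2 if len(t) else None)
    # non-red height comps
W=D['W']
for nm,(u0,u1,v0,v1),(z0,z1) in [('pan rim',(118,198,175,252),(.03,.045)),('plate',(225,290,230,292),(.012,.02)),('tray rim',(195,312,125,208),(.03,.045)),('stud',(125,158,140,170),(.06,.08)),('insul',(340,372,142,178),(.08,.1))]:
    w=W[v0:v1,u0:u1].reshape(-1,3);p=w[(w[:,2]>z0)&(w[:,2]<z1)]
    print(nm,len(p),circ(p[:,:2]),cv2.minAreaRect(p[:,:2].astype(np.float32)))
for u,v in[(157,214),(256,261),(228,158),(278,176),(240,300)]: print(u,v,W[v,u])
E
```

```text
top
red [338. 229.] 148 zmax 0.092 top [ 0.506 -0.094] 143 [ 0.509 -0.094]
red [459. 240.] 158 zmax 0.092 top [ 0.521 -0.346] 146 [ 0.524 -0.35 ]
red [399. 281.] 161 zmax 0.09 top [ 0.42  -0.231] 148 [ 0.4215 -0.2325]
purple [402. 152.] 132 zmax 0.09 top [ 0.699 -0.211] 82 [ 0.705  -0.2155]
purple [319. 301.] 143 zmax 0.088 top [ 0.356 -0.075] 125 [ 0.356 -0.076]
scene
red [218. 119.] 116 zmax 0.091 top [ 0.428 -0.229] 73 [ 0.423  -0.2325]
red [158. 129.] 129 zmax 0.091 top [ 0.531 -0.347] 81 [ 0.5285 -0.3505]
red [247. 165.] 127 zmax 0.092 top [ 0.514 -0.09 ] 85 [ 0.511  -0.0935]
purple [283. 125.] 121 zmax 0.089 top [ 0.364 -0.073] 66 [ 0.359 -0.076]
purple [159. 207.] 154 zmax 0.091 top [ 0.713 -0.21 ] 92 [ 0.7095 -0.215 ]
pan rim 461 (array([0.49132684, 0.30214576]), np.float64(0.07214062877213433)) ((0.49214398860931396, 0.30224552750587463), (0.14870315790176392, 0.14676149189472198), 55.32274627685547)
plate 2391 (array([0.42262579, 0.06832783]), np.float64(0.04500598404241219)) ((0.42347824573516846, 0.0686316192150116), (0.11055058985948563, 0.11017315089702606), 12.290891647338867)
tray rim 861 (array([0.63711021, 0.11262146]), np.float64(0.08867494688614175)) ((0.638191819190979, 0.11203207820653915), (0.22091703116893768, 0.1164565235376358), 78.85279846191406)
stud 139 (array([0.61947344, 0.36785509]), np.float64(0.010399212826269533)) ((0.6195113658905029, 0.3677125871181488), (0.027162738144397736, 0.02723090350627899), 7.863114356994629)
insul 92 (array([ 0.67419595, -0.11772093]), np.float64(0.007546598344087702)) ((0.673982560634613, -0.11764388531446457), (0.019401438534259796, 0.018181465566158295), 20.062152862548828)
157 214 [0.49485088 0.31143588 0.00505861]
256 261 [0.42283232 0.06861324 0.01306268]
228 158 [0.65218862 0.17442918 0.00809756]
278 176 [0.62737736 0.05143774 0.00533573]
240 300 [3.33877806e-01 9.01324838e-02 2.29466320e-04]
```

```bash
cat >> h.py <<'E'
from scipy.spatial.transform import Rotation as Ro
def st():
    s=robot.get_state();q=s['ee_rot'];R=Ro.from_quat(q[[1,2,3,0]])
    return s,R
def to(x,y,z):
    "shift fractions to reach world xyz, and levelling turn (tool y -> straight down)"
    s,R=st();d=R.inv().apply(np.array([x,y,z])-s['eef_pos'])/.2
    ax=R.apply([0,1,0]);r=R.inv().apply(np.cross(ax,[0,0,-1]))/(np.pi/4)
    print('t',round(s['time_s'],2),'pos',s['eef_pos'].round(4),'F',s['wrist_force'].round(2),'w',round(s['gripper_width'],4),'q7',s['joint_positions'].round(2)[[0,6]])
    print('shift',d.round(3),'turn',r.round(3))
E
python3 - <<'E'
from h import *
s,R=st();print(R.as_matrix().round(3));to(.508,-.094,.15)
c=cv2.imread('pics/top0.png')[190:320,290:490]
cv2.imwrite('pics/crop.png',cv2.resize(c,None,fx=4,fy=4,interpolation=2))
E
```

```text
[[ 0.929 -0.     0.369]
 [-0.369 -0.001  0.929]
 [ 0.    -1.    -0.001]]
t 0.1 pos [0.2304 0.5805 0.2409] F [ 0.15 -0.    0.02] w 0.0877 q7 [-1.26 -0.08]
shift [ 2.534  0.459 -2.622] turn [ 0.002 -0.     0.   ]
```

View pics/crop.png

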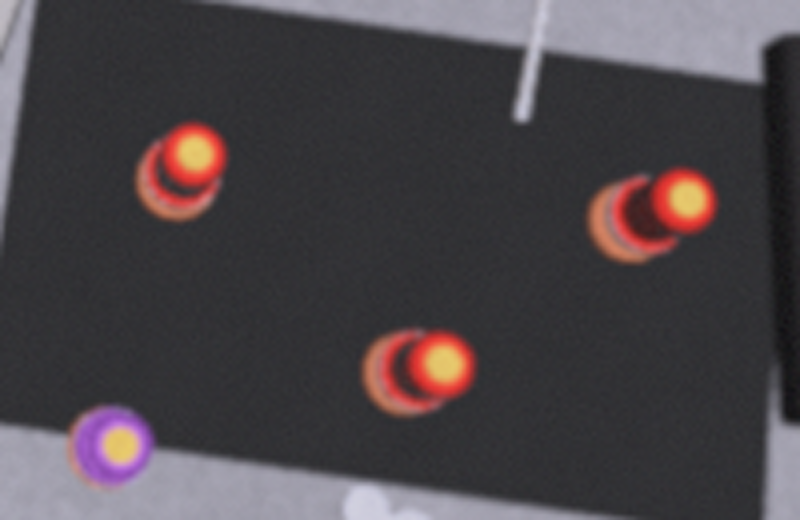

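The crop shows three red contacts on the black mat, at crop (195,155), (688,200) and (445,365). The purple one at (120,445) is a decoy. I'm moving to the nearest contact.

Request:
arm_command(increments=[[1,0.85,0,-0.87,0,0,0],[1,0.85,0,-0.87,0,0,0],[1,0.85,0,-0.87,0,0,0],[1,0.85,0,-0.87,0,0,0],[1,0.85,0,-0.87,0,0,0],[1,0.85,0,-0.87,0,0,0]])

```text
time_s: 0.85
eef_pos: [0.324, 0.3566, 0.2413]
ee_rot: [-0.694, 0.695, -0.133, 0.133]
wrist_force: [-1.3, -0.8, -0.5]
gripper_width: 0.0878
```

Request:
arm_command(increments=[[1,0.85,0.1,-0.87,0,0,0],[1,0.85,0.1,-0.87,0,0,0],[1,0.85,0.1,-0.87,0,0,0],[1,0.85,0.1,-0.87,0,0,0],[1,0.85,0.1,-0.87,0,0,0],[1,0.85,0.1,-0.87,0,0,0]])

```text
time_s: 1.6
eef_pos: [0.4177, 0.1339, 0.2212]
ee_rot: [-0.694, 0.695, -0.132, 0.132]
wrist_force: [0.2, -0.0, -0.3]
gripper_width: 0.0879
```

Request:
arm_command(increments=[[1,0.83,0.3,-0.87,0,0,0],[1,0.83,0.3,-0.87,0,0,0],[1,0.83,0.3,-0.87,0,0,0],[1,0.83,0.3,-0.87,0,0,0],[1,0.83,0.3,-0.87,0,0,0],[1,0.83,0.3,-0.87,0,0,0]])

```text
time_s: 2.35
eef_pos: [0.5084, -0.0866, 0.1608]
ee_rot: [-0.695, 0.695, -0.132, 0.131]
wrist_force: [-0.1, 0.6, 0.6]
gripper_width: 0.0873
```

```bash
python3 -c "
from h import *
to(.5085,-.094,.066)"
```

```text
t 2.35 pos [ 0.5084 -0.0866  0.1608] F [-0.13  0.57  0.57] w 0.0873 q7 [-0.26  1.44]
shift [ 0.015  0.474 -0.034] turn [ 0.001  0.    -0.002]
```

Request:
arm_command(increments=[[1,0.015,0.1,-0.035,0,0,0],[1,0.015,0.3,-0.035,0,0,0],[1,0.015,0.47,-0.035,0,0,0],[1,0.015,0.47,-0.035,0,0,0],[1,0.015,0.47,-0.035,0,0,0],[0,0.015,0.47,-0.035,0,0,0],[0,0.015,0.47,-0.035,0,0,0],[0,0.015,0.47,-0.035,0,0,0],[0,0.015,0.47,-0.035,0,0,0],[0,0.015,0.47,-0.035,0,0,0],[0,0.015,0.47,-0.035,0,0,0],[0,0.015,0.47,-0.035,0,0,0]], newtons=50)

```text
time_s: 3.85
eef_pos: [0.5084, -0.0941, 0.0668]
ee_rot: [-0.695, 0.695, -0.132, 0.13]
wrist_force: [-0.7, 0.6, 0.6]
gripper_width: 0.0314
```

```bash
python3 -c "
from h import *
to(.4235,.0686,.1)"
```

```text
t 3.85 pos [ 0.5084 -0.0941  0.0668] F [-0.75  0.62  0.56] w 0.0314 q7 [-0.2   1.54]
shift [-0.692 -0.165  0.603] turn [ 0.001  0.    -0.003]
```

Request:
arm_command(increments=[[0,0,-0.25,0,0,0,0],[0,-0.1,-0.3,0.1,0,0,0],[0,-0.4,-0.3,0.35,0,0,0],[0,-0.69,-0.3,0.6,0,0,0],[0,-0.69,-0.3,0.6,0,0,0],[0,-0.69,-0.25,0.6,0,0,0],[0,-0.69,-0.17,0.6,0,0,0],[0,-0.69,-0.15,0.6,0,0,0],[0,-0.69,-0.15,0.6,0,0,0],[0,-0.69,-0.15,0.6,0,0,0]])

```text
time_s: 5.1
eef_pos: [0.4241, 0.0675, 0.0973]
ee_rot: [-0.695, 0.695, -0.132, 0.131]
wrist_force: [0.2, -0.2, -2.4]
gripper_width: 0.0316
```

```bash
python3 -c "
from h import *
to(.4235,.0686,.0758)
c=cam('scene','s1')
cv2.imwrite('pics/s1c.png',cv2.resize(cv2.imread('pics/s1.png')[60:300,150:450],None,fx=2.5,fy=2.5))"
```

```text
t 5.1 pos [0.4241 0.0675 0.0973] F [ 0.21 -0.19 -2.39] w 0.0316 q7 [-0.57  1.1 ]
shift [-0.005  0.107  0.004] turn [ 0.001 -0.    -0.002]
```

View pics/s1c.png

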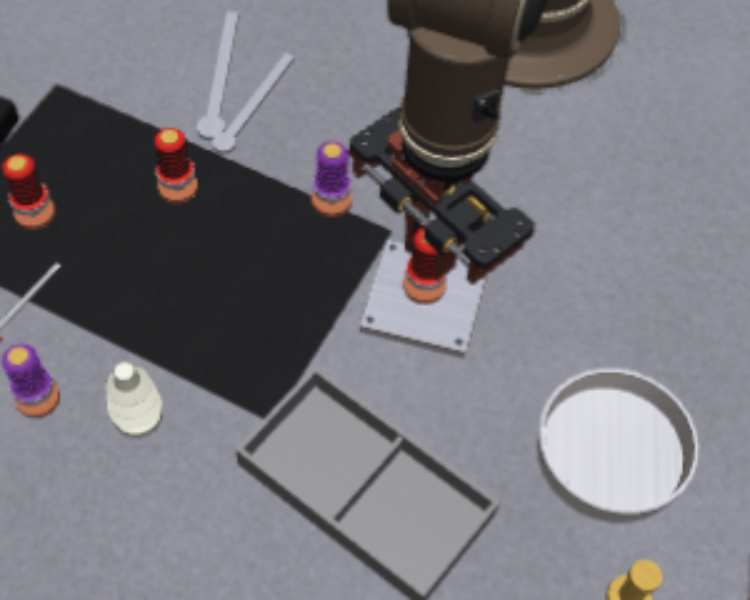

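The contact is held upright over the plate, at crop (425,265). Next I press it.

Request:
arm_command(increments=[[0,-0.005,0.04,0.004,0,0,0],[0,-0.005,0.07,0.004,0,0,0],[0,-0.005,0.09,0.004,0,0,0],[0,-0.005,0.107,0.004,0,0,0],[0,-0.005,0.107,0.004,0,0,0],[0,-0.005,0.107,0.004,0,0,0],[0,-0.005,0.107,0.004,0,0,0]])

```text
time_s: 6.02
eef_pos: [0.4235, 0.0689, 0.0763]
ee_rot: [0.695, -0.695, 0.132, -0.131]
wrist_force: [-2.2, -1.2, 10.3]
gripper_width: 0.0313
```

```bash
python3 -c "
from h import *
to(.648,.1645,.072)"
```

```text
t 6.03 pos [0.4235 0.0689 0.0763] F [-2.16 -1.22 10.25] w 0.0313 q7 [-0.56  1.12]
shift [0.87  0.02  0.855] turn [-0.     0.    -0.002]
```

Force change is +12.7 N at about 6.5 mm of push, so this one is firm (12.1 N expected, against 6.3 N for soft). It goes to bay 1.

Request:
arm_command(increments=[[0,0,-0.15,0,0,0,0],[0,0,-0.35,0,0,0,0],[0,0.2,-0.35,0.2,0,0,0],[0,0.4,-0.35,0.4,0,0,0],[0,0.6,-0.35,0.6,0,0,0],[0,0.87,-0.35,0.855,0,0,0],[0,0.87,-0.35,0.855,0,0,0],[0,0.87,-0.3,0.855,0,0,0],[0,0.87,-0.15,0.855,0,0,0],[0,0.87,-0.05,0.855,0,0,0],[0,0.87,-0.05,0.855,0,0,0],[0,0.87,-0.05,0.855,0,0,0]])

```text
time_s: 7.52
eef_pos: [0.6482, 0.1643, 0.0869]
ee_rot: [0.695, -0.694, 0.132, -0.131]
wrist_force: [0.4, -0.7, -3.3]
gripper_width: 0.0314
```

```bash
python3 -c "
from h import *
to(.648,.1645,.072)"
```

```text
t 7.53 pos [0.6482 0.1643 0.0869] F [ 0.35 -0.67 -3.27] w 0.0314 q7 [-0.55  1.09]
shift [-0.001  0.075  0.001] turn [-0.001 -0.    -0.001]
```

Request:
arm_command(increments=[[0,0,0.04,0,0,0,0],[0,0,0.075,0,0,0,0],[0,0,0.075,0,0,0,0],[0,0,0.075,0,0,0,0],[0.75,0,0.075,0,0,0,0],[0.75,0,0.075,0,0,0,0],[0.75,0,0.075,0,0,0,0],[0.75,0,0.075,0,0,0,0],[0.75,0,-0.1,0,0,0,0],[0.75,0,-0.3,0,0,0,0],[0.75,0,-0.5,0,0,0,0],[0.75,0,-0.5,0,0,0,0]])

```text
time_s: 9.02
eef_pos: [0.6502, 0.1644, 0.1907]
ee_rot: [0.696, -0.693, 0.13, -0.133]
wrist_force: [0.9, -0.1, 0.2]
gripper_width: 0.0662
```

```bash
python3 -c "
from h import *
to(.4225,-.232,.13)"
```

```text
t 9.03 pos [0.6502 0.1644 0.1907] F [ 0.92 -0.07  0.18] w 0.0662 q7 [-0.57  1.06]
shift [-0.336  0.291 -2.263] turn [-0.006  0.     0.005]
```

Request:
arm_command(increments=[[1,-0.1,0,-0.9,0,0,0],[1,-0.1,0,-0.9,0,0,0],[1,-0.1,0,-0.9,0,0,0],[1,-0.1,0,-0.9,0,0,0],[1,-0.1,0,-0.9,0,0,0]])

```text
time_s: 9.65
eef_pos: [0.5658, 0.0049, 0.1894]
ee_rot: [0.696, -0.693, 0.13, -0.133]
wrist_force: [0.0, 0.9, -0.4]
gripper_width: 0.088
```

Request:
arm_command(increments=[[1,-0.22,0.1,-0.9,0,0,0],[1,-0.22,0.1,-0.9,0,0,0],[1,-0.22,0.1,-0.9,0,0,0],[1,-0.22,0.1,-0.9,0,0,0],[1,-0.22,0.1,-0.9,0,0,0]])

```text
time_s: 10.28
eef_pos: [0.4605, -0.145, 0.1682]
ee_rot: [0.697, -0.693, 0.129, -0.133]
wrist_force: [0.9, 0.8, 0.4]
gripper_width: 0.0879
```

```bash
cat >> h.py <<'E'
def reds(n='top',save=None):
    c=cam(n,save);W=cloud(c);hsv=cv2.cvtColor(c['image'],cv2.COLOR_RGB2HSV)
    m=((hsv[...,0]<=15)&(hsv[...,1]>90)&(W[...,2]>.06)&(W[...,2]<.11)).astype(np.uint8)
    k,L,s_,ce=cv2.connectedComponentsWithStats(m)
    for i in range(1,k):
        if s_[i,4]>40:
            p=W[L==i];t=p[p[:,2]>p[:,2].max()-.012];print(n,ce[i].round(),s_[i,4],'zmax',p[:,2].max().round(3),((t[:,:2].min(0)+t[:,:2].max(0))/2).round(3))
E
python3 -c "
from h import *
reds('top','t2');to(.4225,-.232,.13)
cv2.imwrite('pics/t2c.png',cv2.resize(cv2.imread('pics/t2.png')[100:320,100:480],None,fx=2,fy=2))"
```

```text
top [229. 149.] 125 zmax 0.097 [0.647 0.163]
t 10.32 pos [ 0.4607 -0.1446  0.1682] F [ 0.68 -0.07  0.49] w 0.0877 q7 [-0.19  1.58]
shift [-0.02   0.188 -0.478] turn [-0.007 -0.     0.005]
```

View pics/t2c.png

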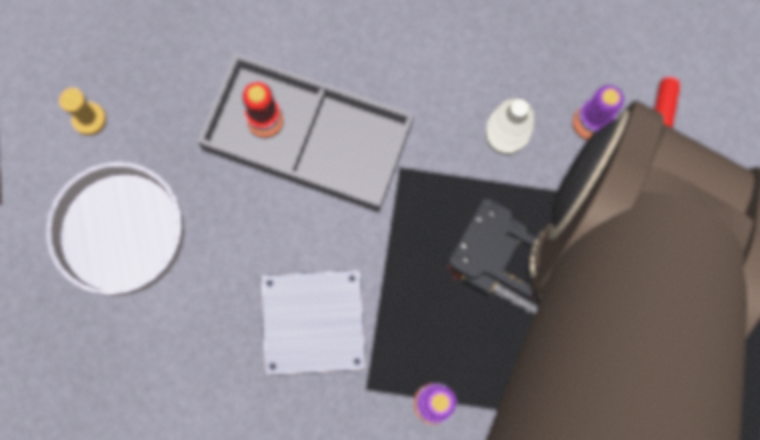

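The first contact stands upright in bay 1 (crop (263,110); measured (0.647,0.163)). I'm going on to the second.

Request:
arm_command(increments=[[1,-0.02,0,-0.25,-0.007,0,0.005],[1,-0.02,0.05,-0.478,-0.007,0,0.005],[1,-0.02,0.1,-0.478,-0.007,0,0.005],[1,-0.02,0.1,-0.478,-0.007,0,0.005],[1,-0.02,0.1,-0.478,-0.007,0,0.005]])

```text
time_s: 10.95
eef_pos: [0.4235, -0.2306, 0.1476]
ee_rot: [0.695, -0.695, 0.13, -0.129]
wrist_force: [0.0, -0.6, 0.1]
gripper_width: 0.0874
```

```bash
python3 -c "
from h import *
reds('scene');to(.4225,-.232,.0665)"
```

```text
scene [218. 119.] 114 zmax 0.091 [ 0.424 -0.233]
scene [158. 129.] 124 zmax 0.093 [ 0.526 -0.351]
scene [316. 258.] 170 zmax 0.096 [0.65  0.163]
t 11.0 pos [ 0.4234 -0.2308  0.1477] F [0.6  0.06 0.31] w 0.0879 q7 [-0.02  1.81]
shift [-0.002  0.406 -0.007] turn [-0.001  0.    -0.   ]
```

Request:
arm_command(increments=[[1,0,0.15,-0.007,0,0,0],[1,0,0.3,-0.007,0,0,0],[1,0,0.406,-0.007,0,0,0],[1,0,0.406,-0.007,0,0,0],[0,0,0.406,-0.007,0,0,0],[0,0,0.406,-0.007,0,0,0],[0,0,0.406,-0.007,0,0,0],[0,0,0.406,-0.007,0,0,0],[0,0,0.406,-0.007,0,0,0],[0,0,0.406,-0.007,0,0,0],[0,0,0.406,-0.007,0,0,0]])

```text
time_s: 12.38
eef_pos: [0.4229, -0.2322, 0.0666]
ee_rot: [0.695, -0.695, 0.13, -0.13]
wrist_force: [-0.4, 0.4, 0.6]
gripper_width: 0.0318
```

```bash
python3 -c "
from h import *
to(.4235,.0686,.14)"
```

```text
t 12.38 pos [ 0.4229 -0.2322  0.0666] F [-0.36  0.42  0.64] w 0.0318 q7 [0.05 1.91]
shift [-0.539 -0.367  1.404] turn [-0.  0. -0.]
```

Request:
arm_command(increments=[[0,0,-0.3,0,0,0,0],[0,0,-0.6,0,0,0,0],[0,-0.1,-0.65,0.3,0,0,0],[0,-0.2,-0.65,0.6,0,0,0],[0,-0.3,-0.65,0.9,0,0,0],[0,-0.3,-0.65,0.9,0,0,0]])

```text
time_s: 13.12
eef_pos: [0.4316, -0.0382, 0.1965]
ee_rot: [0.696, -0.695, 0.127, -0.127]
wrist_force: [-0.0, -0.8, -1.9]
gripper_width: 0.0316
```

Request:
arm_command(increments=[[0,-0.15,0,0.3,0,0,0],[0,-0.24,0,0.504,0,0,0],[0,-0.24,0.3,0.504,0,0,0],[0,-0.24,0.5,0.504,0,0,0],[0,-0.24,0.5,0.504,0,0,0],[0,-0.24,0.5,0.504,0,0,0]])

```text
time_s: 13.88
eef_pos: [0.423, 0.0725, 0.0977]
ee_rot: [0.696, -0.695, 0.127, -0.127]
wrist_force: [0.3, -0.4, -1.7]
gripper_width: 0.0318
```

```bash
python3 -c "
from h import *
to(.4235,.0686,.0756)"
```

```text
t 13.88 pos [0.423  0.0725 0.0977] F [ 0.3  -0.38 -1.75] w 0.0318 q7 [-0.54  1.08]
shift [ 0.009  0.11  -0.018] turn [-0.002 -0.    -0.001]
```

Request:
arm_command(increments=[[0,0.009,0.04,-0.018,0,0,0],[0,0.009,0.07,-0.018,0,0,0],[0,0.009,0.09,-0.018,0,0,0],[0,0.009,0.11,-0.018,0,0,0],[0,0.009,0.11,-0.018,0,0,0],[0,0.009,0.11,-0.018,0,0,0],[0,0.009,0.11,-0.018,0,0,0]])

```text
time_s: 14.75
eef_pos: [0.424, 0.0683, 0.0764]
ee_rot: [0.696, -0.695, 0.127, -0.128]
wrist_force: [-1.2, -1.5, 10.5]
gripper_width: 0.0314
```

```bash
python3 -c "
from h import *
to(.628,.0595,.072);to(.4915,.302,.072)"
```

```text
t 14.75 pos [0.424  0.0683 0.0764] F [-1.19 -1.51 10.52] w 0.0314 q7 [-0.52  1.11]
shift [0.969 0.023 0.321] turn [-0.003  0.     0.001]
t 14.75 pos [0.424  0.0683 0.0764] F [-1.19 -1.51 10.52] w 0.0314 q7 [-0.52  1.11]
shift [-0.099  0.024  1.212] turn [-0.003  0.     0.001]
```

Force change is +12.3 N at about 6.3 mm, so this one is firm as well. It goes to bay 0.

Request:
arm_command(increments=[[0,0,-0.15,0,0,0,0],[0,0,-0.35,0,0,0,0],[0,0.25,-0.35,0.08,0,0,0],[0,0.5,-0.35,0.16,0,0,0],[0,0.75,-0.35,0.25,0,0,0],[0,0.969,-0.35,0.32,0,0,0],[0,0.969,-0.35,0.32,0,0,0],[0,0.969,-0.3,0.32,0,0,0],[0,0.969,-0.15,0.32,0,0,0],[0,0.969,-0.05,0.32,0,0,0],[0,0.969,-0.05,0.32,0,0,0],[0,0.969,-0.05,0.32,0,0,0]])

```text
time_s: 16.25
eef_pos: [0.6281, 0.0594, 0.0873]
ee_rot: [0.696, -0.695, 0.127, -0.128]
wrist_force: [-0.5, 0.1, -1.4]
gripper_width: 0.0314
```

```bash
python3 -c "
from h import *
to(.628,.0595,.0718)"
```

```text
t 16.25 pos [0.6281 0.0594 0.0873] F [-0.46  0.11 -1.39] w 0.0314 q7 [-0.39  1.24]
shift [-0.001  0.077 -0.   ] turn [-0.003 -0.     0.001]
```

Request:
arm_command(increments=[[0,0,0.04,0,0,0,0],[0,0,0.077,0,0,0,0],[0,0,0.077,0,0,0,0],[0,0,0.077,0,0,0,0],[0.7,0,0.077,0,0,0,0],[0.7,0,0.077,0,0,0,0],[0.7,0,0.077,0,0,0,0],[0.7,0,0.077,0,0,0,0],[0.7,0,-0.1,0,0,0,0],[0.7,0,-0.3,0,0,0,0],[0.7,0,-0.5,0,0,0,0],[0.7,0,-0.5,0,0,0,0]])

```text
time_s: 17.75
eef_pos: [0.6298, 0.0592, 0.1908]
ee_rot: [0.697, -0.694, 0.125, -0.13]
wrist_force: [-0.2, 0.4, -0.5]
gripper_width: 0.0614
```

```bash
python3 -c "
from h import *
to(.526,-.3505,.15)"
```

```text
t 17.75 pos [0.6298 0.0592 0.1908] F [-0.23  0.42 -0.45] w 0.0614 q7 [-0.43  1.2 ]
shift [ 0.241  0.193 -2.1  ] turn [-0.008 -0.     0.008]
```

Request:
arm_command(increments=[[1,0.1,0,-0.9,-0.008,0,0.008],[1,0.1,0,-0.9,-0.008,0,0.008],[1,0.1,0,-0.9,-0.008,0,0.008],[1,0.1,0,-0.9,-0.008,0,0.008],[1,0.1,0,-0.9,-0.008,0,0.008]])

```text
time_s: 18.38
eef_pos: [0.5844, -0.1156, 0.1892]
ee_rot: [0.696, -0.695, 0.128, -0.127]
wrist_force: [-0.6, 0.9, 0.2]
gripper_width: 0.0877
```

Request:
arm_command(increments=[[1,0.12,0,-0.9,0,0,0],[1,0.12,0,-0.9,0,0,0],[1,0.12,0,-0.9,0,0,0],[1,0.12,0,-0.9,0,0,0],[1,0.12,0,-0.9,0,0,0]])

```text
time_s: 19.0
eef_pos: [0.5439, -0.2902, 0.1885]
ee_rot: [0.696, -0.695, 0.128, -0.126]
wrist_force: [0.5, 0.9, 0.4]
gripper_width: 0.0878
```

```bash
python3 -c "
from h import *
reds('scene');reds('top');to(.526,-.3505,.15)"
```

```text
scene [158. 129.] 134 zmax 0.091 [ 0.528 -0.352]
scene [279. 229.] 158 zmax 0.095 [0.628 0.059]
scene [316. 258.] 176 zmax 0.096 [0.651 0.164]
top [229. 149.] 128 zmax 0.094 [0.647 0.163]
top [274. 166.] 125 zmax 0.095 [0.625 0.059]
top [459. 241.] 161 zmax 0.092 [ 0.524 -0.35 ]
t 19.1 pos [ 0.5441 -0.2896  0.1887] F [-0.23 -0.03  0.76] w 0.0876 q7 [0.1  1.82]
shift [ 0.023  0.193 -0.317] turn [-0.002 -0.    -0.002]
```

Both firm contacts stand in their bays. Now the third.

Request:
arm_command(increments=[[1,0.023,0,-0.317,0,0,0],[1,0.023,0.05,-0.317,0,0,0],[1,0.023,0.15,-0.317,0,0,0],[1,0.023,0.2,-0.317,0,0,0],[1,0.023,0.2,-0.317,0,0,0]])

```text
time_s: 19.73
eef_pos: [0.5264, -0.3489, 0.1478]
ee_rot: [0.697, -0.695, 0.127, -0.125]
wrist_force: [0.1, 0.3, -0.2]
gripper_width: 0.0878
```

```bash
python3 -c "
from h import *
to(.526,-.3505,.0665)"
```

```text
t 19.73 pos [ 0.5264 -0.3489  0.1478] F [ 0.09  0.29 -0.19] w 0.0878 q7 [0.21 1.94]
shift [ 0.002  0.406 -0.009] turn [-0.002 -0.    -0.004]
```

Request:
arm_command(increments=[[1,0,0.15,-0.009,0,0,0],[1,0,0.3,-0.009,0,0,0],[1,0,0.406,-0.009,0,0,0],[1,0,0.406,-0.009,0,0,0],[0,0,0.406,-0.009,0,0,0],[0,0,0.406,-0.009,0,0,0],[0,0,0.406,-0.009,0,0,0],[0,0,0.406,-0.009,0,0,0],[0,0,0.406,-0.009,0,0,0],[0,0,0.406,-0.009,0,0,0],[0,0,0.406,-0.009,0,0,0]])

```text
time_s: 21.1
eef_pos: [0.5255, -0.3505, 0.0666]
ee_rot: [0.697, -0.695, 0.127, -0.125]
wrist_force: [0.2, -0.1, 0.3]
gripper_width: 0.0311
```

```bash
python3 -c "
from h import *
to(.4235,.0686,.18)"
```

```text
t 21.1 pos [ 0.5255 -0.3505  0.0666] F [ 0.18 -0.14  0.27] w 0.0311 q7 [0.25 1.99]
shift [-1.213 -0.56   1.785] turn [-0.002 -0.    -0.004]
```

Request:
arm_command(increments=[[0,0,-0.3,0,0,0,0],[0,0,-0.6,0,0,0,0],[0,-0.2,-0.65,0.3,0,0,0],[0,-0.4,-0.65,0.6,0,0,0],[0,-0.6,-0.65,0.9,0,0,0],[0,-0.6,-0.65,0.9,0,0,0],[0,-0.6,-0.65,0.9,0,0,0]])

```text
time_s: 21.98
eef_pos: [0.4761, -0.1376, 0.1973]
ee_rot: [0.697, -0.695, 0.126, -0.123]
wrist_force: [0.0, -0.9, -1.9]
gripper_width: 0.0312
```

Request:
arm_command(increments=[[0,-0.2,0,0.3,0,0,0],[0,-0.4,0,0.6,0,0,0],[0,-0.6,0,0.88,0,0,0],[0,-0.6,0.2,0.88,0,0,0],[0,-0.6,0.4,0.88,0,0,0],[0,-0.6,0.45,0.88,0,0,0],[0,-0.6,0.45,0.88,0,0,0]])

```text
time_s: 22.85
eef_pos: [0.4245, 0.0684, 0.1083]
ee_rot: [0.697, -0.695, 0.126, -0.123]
wrist_force: [-0.5, 0.9, -2.0]
gripper_width: 0.0316
```

```bash
python3 -c "
from h import *
to(.4235,.0686,.0756)"
```

```text
t 22.85 pos [0.4245 0.0684 0.1083] F [-0.48  0.87 -1.97] w 0.0316 q7 [-0.49  1.06]
shift [-0.004  0.163 -0.001] turn [-0.002  0.    -0.006]
```

Request:
arm_command(increments=[[0,-0.004,0.08,0,0,0,0],[0,-0.004,0.12,0,0,0,0],[0,-0.004,0.14,0,0,0,0],[0,-0.004,0.163,0,0,0,0],[0,-0.004,0.163,0,0,0,0],[0,-0.004,0.163,0,0,0,0],[0,-0.004,0.163,0,0,0,0]])

```text
time_s: 23.72
eef_pos: [0.4243, 0.0685, 0.0762]
ee_rot: [0.697, -0.695, 0.126, -0.124]
wrist_force: [0.2, -3.3, 4.9]
gripper_width: 0.0317
```

```bash
python3 -c "
from h import *
to(.4915,.302,.072)"
```

```text
t 23.73 pos [0.4243 0.0685 0.0762] F [ 0.19 -3.3   4.88] w 0.0317 q7 [-0.47  1.09]
shift [-0.091  0.024  1.211] turn [-0.003  0.    -0.005]
```

Force change is +6.9 N at about 6.4 mm, so this is the soft one. It goes to the pan.

Request:
arm_command(increments=[[0,0,-0.2,0,0,0,0],[0,0,-0.4,0,0,0,0],[0,-0.03,-0.4,0.3,0,0,0],[0,-0.05,-0.4,0.6,0,0,0],[0,-0.07,-0.4,0.9,0,0,0],[0,-0.07,-0.4,0.95,0,0,0],[0,-0.07,-0.4,0.95,0,0,0]])

```text
time_s: 24.6
eef_pos: [0.477, 0.2513, 0.1562]
ee_rot: [0.697, -0.695, 0.126, -0.123]
wrist_force: [-1.2, 0.1, -1.8]
gripper_width: 0.0313
```

```bash
python3 -c "
from h import *
to(.4915,.302,.0718)"
```

```text
t 24.6 pos [0.477  0.2513 0.1562] F [-1.17  0.09 -1.82] w 0.0313 q7 [-0.73  0.73]
shift [-0.018  0.422  0.263] turn [-0.001 -0.    -0.005]
```

Request:
arm_command(increments=[[0,-0.018,0,0.263,0,0,-0.005],[0,-0.018,0,0.263,0,0,-0.005],[0,-0.018,0.2,0.263,0,0,-0.005],[0,-0.018,0.35,0.263,0,0,-0.005],[0,-0.018,0.422,0.263,0,0,-0.005],[0,-0.018,0.422,0.263,0,0,-0.005],[0,-0.018,0.422,0.263,0,0,-0.005]])

```text
time_s: 25.48
eef_pos: [0.4924, 0.302, 0.073]
ee_rot: [0.697, -0.695, 0.125, -0.125]
wrist_force: [-0.5, -0.1, -1.8]
gripper_width: 0.0314
```

```bash
python3 -c "
from h import *
to(.4915,.302,.0718)"
```

```text
t 25.48 pos [0.4924 0.302  0.073 ] F [-0.52 -0.07 -1.8 ] w 0.0314 q7 [-0.76  0.69]
shift [-0.004  0.006 -0.001] turn [-0.003  0.     0.001]
```

Request:
arm_command(increments=[[0,0,0.008,0,0,0,0],[0,0,0.008,0,0,0,0],[0,0,0.008,0,0,0,0],[0.9,0,0.008,0,0,0,0],[0.9,0,0.008,0,0,0,0],[0.9,0,0.008,0,0,0,0],[0.9,0,0.008,0,0,0,0],[0.9,0,0.008,0,0,0,0],[0.9,0,-0.15,0,0,0,0],[0.9,0,-0.4,0,0,0,0],[0.9,0,-0.6,0,0,0,0],[0.9,0,-0.6,0,0,0,0],[0.9,0,-0.6,0,0,0,0],[0.9,0,-0.6,0,0,0,0]])

```text
time_s: 27.22
eef_pos: [0.4914, 0.3013, 0.1915]
ee_rot: [0.696, -0.696, 0.125, -0.125]
wrist_force: [-0.3, 0.4, -0.4]
gripper_width: 0.079
```

```bash
python3 -c "
from h import *
to(.4915,.302,.19);reds('scene','s3');reds('top')"
```

```text
t 27.23 pos [0.4914 0.3013 0.1915] F [-0.26  0.41 -0.4 ] w 0.079 q7 [-0.79  0.66]
shift [-0.001  0.008  0.003] turn [-0.    -0.    -0.001]
scene [400. 228.] 163 zmax 0.095 [0.494 0.301]
scene [279. 229.] 156 zmax 0.096 [0.628 0.06 ]
scene [316. 258.] 166 zmax 0.096 [0.65  0.164]
top [229. 149.] 123 zmax 0.094 [0.647 0.163]
top [274. 166.] 120 zmax 0.095 [0.625 0.06 ]
```

View pics/s3.png

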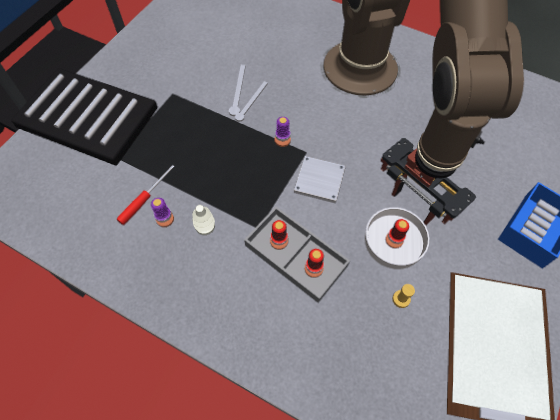

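All three contacts stand upright: two in the bays at (279,235) and (316,262), and one in the pan at (398,233). The gripper is clear, and the stud, insulator and screwdriver are where they were. I'm handing in.

```bash
python3 -c "
from h import *
print(robot.hand_in())"
```

```text
the job is handed in; nothing more can be done
None
```

I pressed each contact about 6.4 mm onto the test plate, one at a time, and stood each one where it belongs before taking the next. I handed the job in at about 27 s; no verdict came back.

| Contact (start x, y in m) | Force rise | Spring | Where it stands now |
|---|---|---|---|
| (0.508, -0.094) | 12.7 N | firm | bay 1 |
| (0.422, -0.232) | 12.3 N | firm | bay 0 |
| (0.526, -0.350) | 6.9 N | soft | round pan |

- **Placing:** the last camera checks showed all three upright and within about 4 mm of the bay and pan centres I had measured. The two cameras agreed to about 3 mm on the tray contacts. Only the scene camera could see the one in the pan.
- **Gripper and bystanders:** the gripper was open and clear above the pan. The screwdriver, insulator, brass stud and purple look-alikes looked unmoved by eye in the last picture; I did not measure them again.
- **Checks that disagreed:** none failed. The tops of the standing contacts read 2–4 mm higher than they should, as they had from the start, so I put that down to depth noise.

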